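# Open the sprung lid of the cell tester

### The job

Press the release bar of the cell tester so that its lid springs up, then steady the lid with the gripper and ease it back, without flinging it, until it leans clearly past upright towards its open stop and stays there by itself. Do not press the small round test button.

Things in the scene. Friction and masses are not known exactly. Their poses are not given: they have to be found in the camera images.
- release_top (a point): Top centre of the release bar: black, 36 (y) x 22 mm (x), 10 mm above the front deck of the tester (fixed grey case, 200 x 150 x 70 mm high, flat lid behind the deck; the other grey case has a knob on its lid, no deck). x points level towards the hinge, z up. Pressed down it travels 6 mm on a spring (1.5 to 5 N), frees the lid at about 4 mm, springs back. Lid's free edge 45 mm off along x.
- lid_hinge (a point): Fixed point mid-way on the lid's hinge axis, 70 mm above the bench, 145 mm from the release bar's centre along x. x points level from bar to hinge, y along the hinge, z up. Lid: flat aluminium plate 100 (x) x 136 (y) x 5 mm, shut from the hinge towards the bar, underside at this height; its catch is a steel foot 14 mm wide, 9 mm deep under its -y corner, 7 to 15 mm from the free edge.
- lid (a joint): Lid angle, rad: 0 shut, 1.57 upright, 1.85 at its open stop, leaning away from the bar. Latched until the bar is pressed; a weak spring then lifts it in a second to about 0.95 rad, where it stays, its free edge about 81 mm above and 58 mm before the hinge. Pushing edge or underside away from the bar takes 1 to 2 N (damped friction hinge); past upright it stays where left.
- test_button (a joint): Travel of the round black test button, m: 0 up, 0.004 fully pressed. 16 mm across, standing 6 mm above the same deck, 56 mm from the release bar's centre along +y. Not to be pressed.

How it is judged:
By the outcome, as a careful person would: the job done as asked, in the order asked, and still so for the second after the job is handed in, with the robot touching nothing.
It also fails if it takes over 35 s, if anything falls off the work surface, if the arm or the gripper's body presses on something with over 40 N, if the wrist force passes 120 N, or if a joint passes its speed limit or range.

### The arm

A 6-joint arm with a two-finger parallel gripper is mounted at the origin on the work surface. World frame = base frame: x ahead of the robot, y to its left, z up, the work surface at z = 0. Lengths are in m, angles in rad, forces in N, time in s.
With the tool pointing down it reaches from about 0.3 to 0.875 m from the base axis. Payload 6.4 kg.
Tool frame: the origin (TCP) lies midway between the tips of the shut fingers; the grasp point (between the pads) lies 19 mm behind it; x points along the fingers, y is the direction in which the jaws open and shut, and the axes are right-handed (so a half turn about x gives the same grasp; the last joint's range is limited). The gripper opens to 85 mm and grips with 20 to 120 N. Pads are 22 mm wide; open, the fingers measure 114 mm over their backs; the gripper's body (76 mm by 85 mm) begins 54 mm behind the grasp point. The pads swing forward as they close: fully open they stand 13 mm farther back than shut.
Start: joints at [-1.333, 0.181, 1.607, -0, 1.354, -0.206], TCP at [0.247, -0.519, 0.231] pointing down, gripper open.
Joint ranges: [-2.99, 2.99], [-0.89, 2.07], [0.3, 2.58], [-1.14, 4.28], [0, 2.63], [-3.12, 3.12]. Speed limits (rad/s): [2.57, 2.57, 3.01, 3.14, 3.14, 3.14].

### API

Orientations are given as a unit quaternion [w, x, y, z].
In Python, from bench import ctrl gives the robot as it stands.
- The arm moves only by the tool step_arm, never from a script. Its argument "motion" is a list of rows, each a list of 7 numbers: the shift along the tool's x, y, z in mm, then the turn, a rotation vector about the tool's x, y, z in degrees, then the closure in counts, from 0 (fully open) to 255 (shut). In form: [[tx, ty, tz, rx, ry, rz, hand], ...]. A call has 1 to 10 rows; each row is the pose to reach, as a shift and turn from the pose commanded when the call began, along the tool's axes at that moment; what a row does not reach only later rows make up. A row lasts 1/8 s, in which the tool goes at most 62.5 mm and 10.7 degrees, less where a joint would pass 70% of its speed; a pose out of reach is approached as far as the arm can. A call with a gripper value outside its range is refused whole. The fingers move at their own pace and stop on an object; the grip force is fixed at half the most. Time passes only in rows, so rows that repeat a pose let the fingers close. It gives the time, the measured TCP pose, the force and the opening at its end, in the units of the state.
- ctrl.get_obs(): the state, without advancing time (a new reading comes with each control period).
- ctrl.camera(name): name is "scene" or "top" or "wrist"; returns (picture, depth): 384x512x3 uint8, red, green, blue; 384x512 float32, m along the optical axis (not along the pixel's ray), 0 where there is no reading.
- ctrl.camera_info(name): a dict with "fx", "fy", "cx", "cy" (pixels), "T" (4x4, takes a point from camera to world coordinates); the wrist camera has in their place "hand_eye" (4x4, takes a point from camera to tool coordinates, whose origin is the TCP and whose axes are the tool frame's). Camera axes: x right, y down, z forward; pixel columns grow to the right and rows downward; lengths in m; the calibration is good to about 2 mm. A picture is of the moment at which its call begins: read the wrist's pose just before it. camera_info takes no time and is no camera call.
- ctrl.hand_in(): hands the job in, once; it reports no verdict.
The state is a dict: "time_s": time; "q": joint angles; "dq": joint speeds; "joint_efforts": joint torques, N m; "eef_pos": TCP position; "eef_rot": TCP orientation; "wrist_force": force on the tool from outside, world axes, zero at the start; "torque": the same for the moment, N m; "opening": opening from 0.0 (shut) to 1.0 (fully open).
Only numpy, scipy, OpenCV 4.12 (cv2) and the standard library are available. Lean on these libraries where they do the work, as an engineer would, in place of code of your own. Each camera call takes 0.05 s, during which the arm holds its last target. There are 200 camera calls.

## Working session

There is one attempt and no reset: what is moved stays moved. The work goes in short steps, Python scripts to look and compute and a tool call to move; the robot and the scene stay as the last step left them, time stands still between calls to the robot, and variables do not carry over. Pictures are saved under pics/ and viewed, about 8 in all and at most 12, crops included, and the job is handed in when it is done.

Besides the shell and the picture viewer there is one more tool, called after ">>>" as name([rows], argument=value, ...), one row to a line, values as JSON. step_arm: Moves the arm, as the interface text tells. Its arguments: {"type":"object","properties":{"motion":{"type":"array","items":{"type":"array","items":{"type":"number"}}}},"required":["motion"]}

```bash
mkdir -p pics; cat > h.py <<'E'
import numpy as np, cv2
from bench import ctrl
def grab(n,tag):
    o=ctrl.get_obs(); p,d=ctrl.camera(n); i=ctrl.camera_info(n)
    cv2.imwrite(f'pics/{tag}.png',p[:,:,::-1]); np.savez(f'{tag}.npz',p=p,d=d)
    if n=='wrist':
        from scipy.spatial.transform import Rotation as R
        T=np.eye(4); w,x,y,z=o['eef_rot']; T[:3,:3]=R.from_quat([x,y,z,w]).as_matrix(); T[:3,3]=o['eef_pos']
        i['T']=T@np.array(i['hand_eye'])
    return p,d,i
def pts(d,i):
    v,u=np.indices(d.shape); 
    P=np.stack([(u-i['cx'])/i['fx']*d,(v-i['cy'])/i['fy']*d,d],-1)
    T=np.array(i['T']); return P@T[:3,:3].T+T[:3,3]
def ray(i,u,v,z):
    T=np.array(i['T']); r=T[:3,:3]@[(u-i['cx'])/i['fx'],(v-i['cy'])/i['fy'],1]; c=T[:3,3]
    return c+r*(z-c[2])/r[2]
E
python3 - <<'E'
from h import *
for n in('top','scene'):
    p,d,i=grab(n,n); np.save(n+'_T.npy',i['T']); print(n,i,(d>0).mean())
print(ctrl.get_obs())
a=cv2.imread('pics/top.png');b=cv2.imread('pics/scene.png')
cv2.imwrite('pics/both.png',cv2.resize(np.vstack([a,b]),(400,600))) 
E
```

```text
top {'fx': 424.2867058960693, 'fy': 424.2867058960693, 'cx': 260.9311661329583, 'cy': 193.16913752201467, 'T': array([[ 9.74289605e-03, -9.83604325e-01,  1.80076669e-01,
         3.93055113e-01],
       [-9.99950175e-01, -9.97502241e-03, -3.83528759e-04,
        -1.63786151e-03],
       [ 2.17350936e-03, -1.80063960e-01, -9.83652503e-01,
         9.80574210e-01],
       [ 0.00000000e+00,  0.00000000e+00,  0.00000000e+00,
         1.00000000e+00]])} 0.9956563313802084
scene {'fx': 411.3194355809707, 'fy': 411.3194355809707, 'cx': 259.80129697489633, 'cy': 185.12592964745068, 'T': array([[ 0.20084773,  0.58300117, -0.78725461,  1.1437312 ],
       [ 0.97944678, -0.13472812,  0.15010774, -0.10826747],
       [-0.01855234, -0.8012228 , -0.59807846,  0.54158991],
       [ 0.        ,  0.        ,  0.        ,  1.        ]])} 0.9959055582682291
{'time_s': 0.1, 'q': array([-1.33328107e+00,  1.81477370e-01,  1.60790109e+00,  1.42299771e-05,
        1.35381862e+00, -2.06241718e-01]), 'dq': array([ 0.00022529, -0.00163264, -0.00325986,  0.00064093,  0.00097059,
        0.00020431]), 'joint_efforts': array([ 4.96084740e-04, -4.45877337e+01, -3.52237844e+01, -3.48734948e-04,
        4.13604837e-03, -8.91985621e-06]), 'eef_pos': array([ 0.24679828, -0.5187895 ,  0.23047162]), 'eef_rot': array([-0.15503928, -0.68976867, -0.1561738 ,  0.68977659]), 'wrist_force': array([-0.09715157, -0.36400226,  0.23127847]), 'torque': array([ 0.01904319,  0.01991738, -0.03425775]), 'opening': 1.0010849297749929}
```

View pics/top.png

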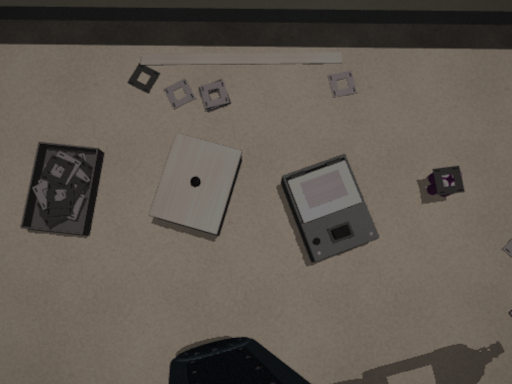

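View pics/scene.png

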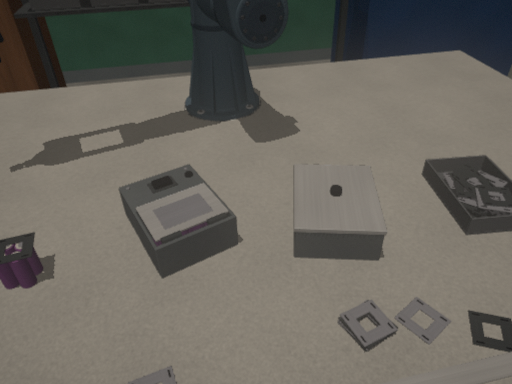

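Top view: the tester has its deck facing the robot, with the release bar at about (341,232), the test button at (317,241) and the lid at (322,190). In the scene view the bar is at about (162,183) and the button at (188,174). The other case, at (197,185) in the top view, has the knob.

```bash
python3 - <<'E'
from h import *
for n,box in(('top',(300,215,370,255)),('scene',(140,165,200,196))):
    i=ctrl.camera_info(n); z=np.load(n+'.npz'); P=pts(z['d'],i); g=cv2.cvtColor(z['p'],cv2.COLOR_RGB2GRAY)
    x0,y0,x1,y1=box
    for th in (22,32,42):
        m=np.zeros_like(g); m[y0:y1,x0:x1]=(g[y0:y1,x0:x1]<th)*255
        k,_,st,c=cv2.connectedComponentsWithStats(m)
        for j in range(1,k):
            if st[j,4]>15:
                q=P[_==j]; print(n,th,st[j],c[j].round(1),'med',np.median(q,0).round(4),'ray.08',ray(i,*c[j],0.076 if 0 else np.median(q[:,2])).round(4))
    if n=='top':
        # lid: bright pixels, height
        m=((g>95)&(P[...,2]>.055)&(P[...,2]<.1)).astype(np.uint8); m[:,:270]=0;m[:,390:]=0
        m=cv2.morphologyEx(m,cv2.MORPH_CLOSE,np.ones((15,15)))
        cs=max(cv2.findContours(m,0,1)[0],key=cv2.contourArea)
        q=P[cs[:,0,1],cs[:,0,0]]; zz=np.median(P[m>0][:,2]); print('lid z',zz)
        r=np.array([ray(i,*a[0],zz)[:2] for a in cs]).astype(np.float32); print('lid',cv2.minAreaRect(r))
        m=((P[...,2]>.04)&(P[...,2]<.1)).astype(np.uint8); m[:,:270]=0;m[:,390:]=0;m[280:]=0
        cs=max(cv2.findContours(m,0,1)[0],key=cv2.contourArea)
        r=P[cs[:,0,1],cs[:,0,0],:2].astype(np.float32); b=cv2.minAreaRect(r);print('case',b,cv2.boxPoints(b))
        print('deck z',P[245,360],P[225,310])
E
```

```text
top 22 [331 225  20  14 163] [340.6 231.8] med [ 0.4759 -0.1725  0.0801] ray.08 [ 0.4763 -0.1719  0.0801]
top 22 [300 226  12  29  70] [304.9 240.8] med [ 0.4585 -0.0988  0.0528] ray.08 [ 0.4583 -0.0987  0.0528]
top 22 [313 238   7   6  26] [315.9 241. ] med [ 0.4565 -0.1198  0.0763] ray.08 [ 0.4565 -0.1198  0.0763]
top 32 [300 225  12  30  90] [304.8 240.6] med [ 0.459  -0.0988  0.0537] ray.08 [ 0.4588 -0.0985  0.0537]
top 32 [331 225  20  15 196] [340.5 232. ] med [ 0.4758 -0.1725  0.0798] ray.08 [ 0.4759 -0.1717  0.0798]
top 32 [313 238   7   7  38] [316.  240.9] med [ 0.4566 -0.1199  0.0763] ray.08 [ 0.4567 -0.12    0.0763]
top 42 [300 223  12  32 117] [304.8 240.4] med [ 0.459  -0.0991  0.0556] ray.08 [ 0.4591 -0.0983  0.0556]
top 42 [330 224  22  16 232] [340.6 231.7] med [ 0.4759 -0.1727  0.0793] ray.08 [ 0.4765 -0.1721  0.0793]
top 42 [313 238   7   7  42] [316.1 241. ] med [ 0.4565 -0.1199  0.0762] ray.08 [ 0.4564 -0.1201  0.0762]
lid z 0.0758715618768867
lid ((0.5650390982627869, -0.13954606652259827), (0.09841360151767731, 0.13413631916046143), 20.737640380859375)
case ((0.5321273803710938, -0.15118807554244995), (0.20126916468143463, 0.151024729013443), 20.612287521362305) [[ 0.41135147 -0.11593734]
 [ 0.46451858 -0.2572941 ]
 [ 0.6529033  -0.1864388 ]
 [ 0.5997362  -0.04508206]]
deck z [ 0.44935273 -0.21443409  0.07073344] [ 0.49132039 -0.1084706   0.06855166]
```

```bash
cat >> h.py <<'E'
from scipy.spatial.transform import Rotation as R
u=np.array([.936,.352,0]);v=np.array([-.352,.936,0]);bar=np.array([.476,-.172,.08])
def rot(o): w,x,y,z=o['eef_rot']; return R.from_quat([x,y,z,w])
def plan(p,sgn=1):
    o=ctrl.get_obs(); r=rot(o); X=np.array([0,0,-1.]);Y=sgn*v
    t=R.from_matrix(np.stack([X,Y,np.cross(X,Y)],1))
    print('shift mm',r.inv().apply(np.array(p)-o['eef_pos']).round(4)*1000,'turn deg',np.degrees((r.inv()*t).as_rotvec()).round(1))
E
python3 - <<'E'
from h import *
plan(bar+[0,0,.12]); plan(bar+[0,0,.12],-1); print(rot(ctrl.get_obs()).as_matrix().round(3)); print(ctrl.camera_info('wrist')['hand_eye'])
E
```

```text
shift mm [  30.9 -214.7 -355.9] turn deg [-1.752e+02 -1.000e-01 -0.000e+00]
shift mm [  30.9 -214.7 -355.9] turn deg [ 4.8 -0.   0.1]
[[-0.     0.429 -0.903]
 [ 0.002 -0.903 -0.429]
 [-1.    -0.002 -0.   ]]
[[ 2.32394818e-04 -3.09305853e-01  9.50962584e-01 -1.42813111e-01]
 [ 9.99999973e-01  1.01514547e-04 -2.11360333e-04 -4.73186413e-05]
 [-3.11615482e-05  9.50962607e-01  3.09305868e-01 -7.87327755e-02]
 [ 0.00000000e+00  0.00000000e+00  0.00000000e+00  1.00000000e+00]]
```

>>> step_arm([
  [5, -35, -55, 2, 0, 0, 128],
  [15, -72, -118, 4.8, 0, 0, 255],
  [25, -108, -178, 4.8, 0, 0, 255],
  [35, -144, -238, 4.8, 0, 0, 255],
  [45, -180, -298, 4.8, 0, 0, 255],
  [51, -215, -356, 4.8, 0, 0, 255],
  [51, -215, -356, 4.8, 0, 0, 255],
  [51, -215, -356, 4.8, 0, 0, 255],
])

```text
time_s: 1.1
eef_pos: [0.4767, -0.1694, 0.1795]
eef_rot: [-0.128, -0.695, -0.129, 0.696]
wrist_force: [-0.2, -0.1, -0.4]
opening: 0.002
```

```bash
python3 - <<'E'
from h import *
o=ctrl.get_obs(); print(o['time_s'],o['eef_pos'],o['opening'],o['wrist_force'])
p,d,i=grab('wrist','w1'); g=cv2.cvtColor(p,cv2.COLOR_RGB2GRAY); P=pts(d,i)
m=((g<35)*255).astype(np.uint8)
k,l,st,c=cv2.connectedComponentsWithStats(m)
for j in range(1,k):
    if st[j,4]>150:
        print(st[j],c[j].round(1),np.median(P[l==j],0).round(4),ray(i,*c[j],.08).round(4))
plan(bar+[0,0,.02],-1)
E
```

```text
1.1 [ 0.47668125 -0.16935041  0.17947222] 0.0016142373607811577 [-0.24446143 -0.14165902 -0.35975852]
[ 239  181   47   30 1309] [262.4 195.9] [ 0.4778 -0.1735  0.0801] [ 0.4776 -0.1736  0.08  ]
[182 184  20  20 305] [191.5 193.9] [ 0.4584 -0.1222  0.0762] [ 0.4598 -0.1225  0.08  ]
[   21   246   472   138 27840] [256.7 343.9] [ 0.4867 -0.1677  0.2463] [ 0.346  -0.2192  0.08  ]
shift mm [79.7  1.   0.5] turn deg [0.2 0.1 0. ]
```

View pics/w1.png

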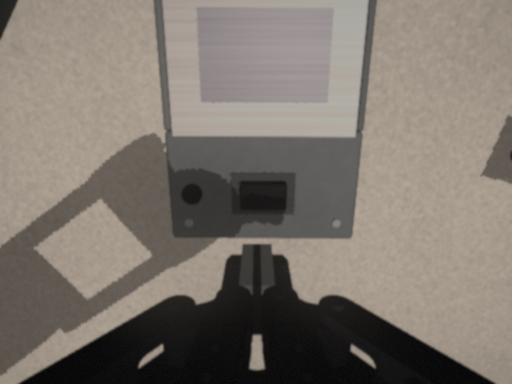

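Wrist view: bar at (262,196), button at (191,194). The bar comes out at (0.478,-0.174,0.080), within 2 mm of the top view, and its height is as stated. I'll press now, slowly at the end.

>>> step_arm([
  [45, 1.5, 0, 0, 0, 0, 255],
  [80, 1.5, 0, 0, 0, 0, 255],
  [95, 1.5, 0, 0, 0, 0, 255],
  [98, 1.5, 0, 0, 0, 0, 255],
  [101, 1.5, 0, 0, 0, 0, 255],
  [103, 1.5, 0, 0, 0, 0, 255],
  [104.5, 1.5, 0, 0, 0, 0, 255],
  [104.5, 1.5, 0, 0, 0, 0, 255],
])

```text
time_s: 2.15
eef_pos: [0.4773, -0.1742, 0.0765]
eef_rot: [0.127, 0.696, 0.126, -0.695]
wrist_force: [0.3, -1.5, 2.7]
opening: -0.003
```

```bash
python3 - <<'E'
from h import *
o=ctrl.get_obs(); print(o['eef_pos'],o['wrist_force'])
p,d,i=grab('scene','s2'); P=pts(d,i)-np.array([.6123,-.1215,.07])
X=P@u;Y=P@v;Z=P[...,2]
m=(abs(Y)<.06)&(X>-.11)&(X<.06)&(Z>.003)&(Z<.11)
h=cv2.cvtColor(p,cv2.COLOR_RGB2GRAY)>60
print('max z of lid pts',np.percentile(Z[m&h],[50,90,99]))
E
```

```text
[ 0.47734985 -0.1741557   0.07648677] [ 0.28372275 -1.53729863  2.66148277]
max z of lid pts [0.00590774 0.00721181 0.00817088]
```

>>> step_arm([
  [1, 0, 0, 0, 0, 0, 255],
  [2.5, 0, 0, 0, 0, 0, 255],
  [2.5, 0, 0, 0, 0, 0, 255],
  [2.5, 0, 0, 0, 0, 0, 255],
])

```text
time_s: 2.7
eef_pos: [0.4773, -0.174, 0.074]
eef_rot: [0.127, 0.696, 0.126, -0.695]
wrist_force: [0.8, -1.7, 8.1]
opening: 0.0
```

```bash
cat >> h.py <<'E'
hinge=np.array([.6123,-.1215,.07])
def lid(tag):
    for n in('scene','top'):
        p,d,i=grab(n,tag+n); P=pts(d,i)-hinge
        X=P@u;Y=P@v;Z=P[...,2]
        m=(abs(Y)<.062)&(abs(Y)>.03)&(X>-.12)&(X<.06)&(Z>.02)&(Z<.112)
        if m.sum()<20: print(n,'no lid pts',m.sum()); continue
        print(n,m.sum(),'angle',np.percentile(np.arctan2(Z[m],-X[m]),[5,25,50,75,95]).round(3),'r',np.percentile(np.hypot(X,Z)[m],[50,98]).round(3),'maxZ',np.percentile(Z[m],98).round(3))
E
python3 - <<'E'
from h import *
o=ctrl.get_obs(); print(o['time_s'],o['eef_pos'],o['wrist_force']); lid('a')
E
```

```text
2.7 [ 0.47727855 -0.17402213  0.0739947 ] [ 0.75914275 -1.70136307  8.13037136]
scene 1728 angle [0.943 0.962 0.985 1.022 1.107] r [0.061 0.098] maxZ 0.08
top 544 angle [0.956 0.979 1.002 1.04  1.12 ] r [0.062 0.101] maxZ 0.083
```

The lid has sprung up to about 0.95 rad. Now I'll raise the fingers clear of the bar and bring them up to the free edge.

>>> step_arm([
  [-6, 0, 0, 0, 0, 0, 255],
  [-25, 0, 0, 0, 0, 0, 255],
  [-51, 0, 0, 0, 0, 0, 255],
  [-53, 0, -20, 0, 0, 0, 255],
  [-53, 0, -42, 0, 0, 0, 255],
  [-53, 0, -56, 0, 0, 0, 255],
  [-53, 0, -64, 0, 0, 0, 255],
  [-53, 0, -68, 0, 0, 0, 255],
  [-53, 0, -68, 0, 0, 0, 255],
])

```text
time_s: 3.92
eef_pos: [0.54, -0.1497, 0.126]
eef_rot: [-0.126, -0.695, -0.127, 0.696]
wrist_force: [-0.1, 0.9, -0.3]
opening: -0.0
```

```bash
python3 - <<'E'
from h import *
o=ctrl.get_obs(); e=o['eef_pos']-hinge; print(o['time_s'],e@u,e@v,e[2],o['wrist_force']); lid('b')
E
```

```text
3.925 -0.07757948431871083 -0.0009120389822034707 0.05604270617128754 [-0.08778141  0.917529   -0.28546484]
scene 1803 angle [0.994 1.013 1.035 1.076 1.158] r [0.061 0.099] maxZ 0.084
top 192 angle [1.007 1.028 1.056 1.092 1.169] r [0.052 0.095] maxZ 0.08
```

View pics/bscene.png

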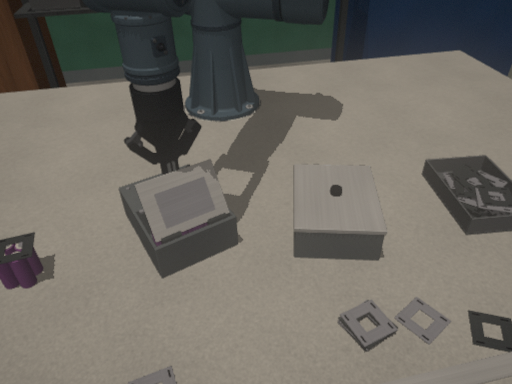

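Scene view: the lid is up with its free edge at about (180,180), and the closed fingers are just in front of it at (172,165). I'll push slowly along +u.

>>> step_arm([
  [0, 0, -4, 0, 0, 0, 255],
  [0, 0, -8, 0, 0, 0, 255],
  [0, 0, -12, 0, 0, 0, 255],
  [0, 0, -16, 0, 0, 0, 255],
  [0, 0, -20, 0, 0, 0, 255],
  [0, 0, -24, 0, 0, 0, 255],
  [0, 0, -28, 0, 0, 0, 255],
  [0, 0, -32, 0, 0, 0, 255],
  [0, 0, -36, 0, 0, 0, 255],
  [0, 0, -40, 0, 0, 0, 255],
])

```text
time_s: 5.28
eef_pos: [0.5785, -0.1356, 0.1281]
eef_rot: [0.127, 0.696, 0.126, -0.695]
wrist_force: [-5.3, 2.9, 14.3]
opening: -0.007
```

```bash
python3 - <<'E'
from h import *
o=ctrl.get_obs(); e=o['eef_pos']-hinge; print(o['time_s'],e@u,e@v,e[2],o['wrist_force']); lid('c')
E
```

```text
5.275 -0.036596481316837806 -0.0013097918110567986 0.05805484956409945 [-5.31138221  2.92935989 14.25995773]
scene 1802 angle [1.345 1.364 1.385 1.427 1.523] r [0.062 0.1  ] maxZ 0.097
top no lid pts 0
```

The 14 N upward force shows the edge has met a ledge on the finger above the pad. I'll raise the tool 20 mm, then continue.

>>> step_arm([
  [-5, 0, 0, 0, 0, 0, 255],
  [-10, 0, 0, 0, 0, 0, 255],
  [-15, 0, 0, 0, 0, 0, 255],
  [-20, 0, 0, 0, 0, 0, 255],
  [-20, 0, -4, 0, 0, 0, 255],
  [-20, 0, -8, 0, 0, 0, 255],
  [-20, 0, -12, 0, 0, 0, 255],
  [-20, 0, -16, 0, 0, 0, 255],
  [-20, 0, -20, 0, 0, 0, 255],
  [-20, 0, -24, 0, 0, 0, 255],
])

```text
time_s: 6.62
eef_pos: [0.6004, -0.127, 0.1462]
eef_rot: [-0.127, -0.696, -0.127, 0.696]
wrist_force: [-1.2, -0.1, 0.2]
opening: -0.001
```

```bash
python3 - <<'E'
from h import *
o=ctrl.get_obs(); e=o['eef_pos']-hinge; print(o['time_s'],e@u,e@v,e[2],o['wrist_force']); lid('e')
E
```

```text
6.625 -0.013095819109002909 -0.001004239734549125 0.07620981027347126 [-1.15508397 -0.07240871  0.19029353]
scene 1595 angle [1.59  1.607 1.629 1.667 1.761] r [0.064 0.1  ] maxZ 0.1
top no lid pts 0
```

View pics/escene.png

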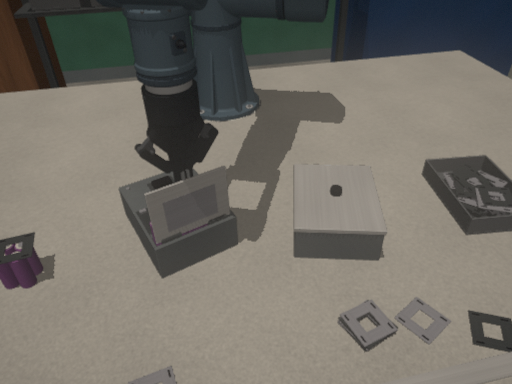

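The lid is now upright, at about 1.58 rad, and the force is 1.2 N. I'll ease it about 15 mm further.

>>> step_arm([
  [0, 0, -3, 0, 0, 0, 255],
  [0, 0, -6, 0, 0, 0, 255],
  [0, 0, -9, 0, 0, 0, 255],
  [0, 0, -11, 0, 0, 0, 255],
  [0, 0, -13, 0, 0, 0, 255],
  [0, 0, -14, 0, 0, 0, 255],
  [0, 0, -15, 0, 0, 0, 255],
  [0, 0, -15, 0, 0, 0, 255],
])

```text
time_s: 7.72
eef_pos: [0.6143, -0.1219, 0.1463]
eef_rot: [0.127, 0.696, 0.127, -0.696]
wrist_force: [-0.5, -1.1, 0.1]
opening: -0.001
```

```bash
python3 - <<'E'
from h import *
o=ctrl.get_obs(); e=o['eef_pos']-hinge; print(o['time_s'],e@u,e@v,e[2],o['wrist_force']); lid('f')
E
```

```text
7.725 0.0017150212151921989 -0.0010646434388956708 0.07633553830381648 [-0.46415029 -1.10992821  0.12662971]
scene 1374 angle [1.767 1.788 1.809 1.848 1.932] r [0.066 0.1  ] maxZ 0.098
top no lid pts 0
```

The lid is at about 1.76 rad. I'll back straight off and then retreat upward.

>>> step_arm([
  [0, 0, 2, 0, 0, 0, 255],
  [0, 0, 8, 0, 0, 0, 255],
  [0, 0, 25, 0, 0, 0, 255],
  [0, 0, 60, 0, 0, 0, 255],
  [-15, 0, 95, 0, 0, 0, 255],
  [-50, 0, 140, 0, 0, 0, 255],
  [-80, 0, 180, 0, 0, 0, 255],
  [-80, 0, 180, 0, 0, 0, 255],
  [-80, 0, 180, 0, 0, 0, 255],
])

```text
time_s: 8.95
eef_pos: [0.4457, -0.1853, 0.2261]
eef_rot: [0.126, 0.696, 0.126, -0.696]
wrist_force: [0.4, 0.0, 0.1]
opening: 0.002
```

```bash
python3 - <<'E'
from h import *
o=ctrl.get_obs(); print(o['time_s'],o['eef_pos'],o['wrist_force']); lid('g')
E
```

```text
8.95 [ 0.4457162  -0.18526735  0.22612369] [0.40712989 0.01758885 0.09724875]
scene 1367 angle [1.766 1.788 1.808 1.847 1.932] r [0.066 0.1  ] maxZ 0.098
top 492 angle [1.679 1.713 1.721 1.729 1.754] r [0.071 0.102] maxZ 0.1
```

View pics/gscene.png

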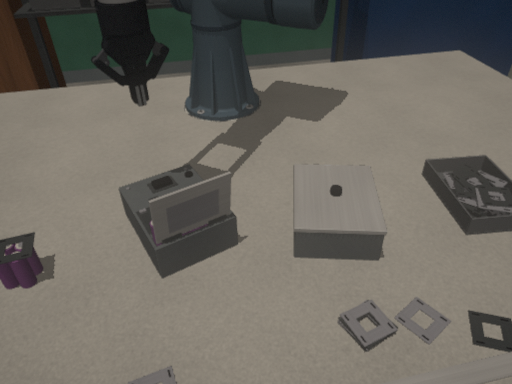

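The lid stays leaning back at about 1.74 rad (1.72–1.77 from two cameras, unchanged after the arm backed off). The robot is clear, and the bar and button are visible and up.

```bash
python3 -c "
from bench import ctrl
print(ctrl.hand_in())"
```

```text
the job is handed in; nothing more can be done
None
```

The lid is open, leaning past upright at about 1.74 rad and staying there by itself. I handed the job in at about 9 s.

- **Release:** I pressed the bar with the closed fingertips until it bottomed out at 6 mm, with about 8 N at the wrist. The lid sprang up to about 0.95 rad.
- **Easing back:** I pushed the lid's free edge, then its underside, slowly through upright and backed straight off. During the push the edge caught a ledge on the finger, giving about 14 N upward. I raised the tool 20 mm and the contact force dropped to about 1 N.
- **Last checks:** The scene camera's lid readings before and after the arm withdrew agree to 0.001 rad. The two cameras differ slightly: the top camera gives 1.72 rad and the scene camera about 1.77 rad. Both are clearly past upright and short of the 1.85 rad stop. The wrist force is near zero and the robot touches nothing.
- **Test button:** The fingers stayed about 40 mm from it and it looks up in the last picture. I did not measure its travel separately.

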